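Sweep the leftover nuts off the assembly board into the yellow tray

ROBOT

A 7-joint arm with a two-finger parallel gripper is mounted at the origin on the work surface. World frame = base frame: x ahead of the robot, y to its left, z up, the work surface at z = 0. Lengths are in m, angles in rad, forces in N, time in s.
With the tool pointing down it reaches from about 0.4 to 0.85 m from the base axis. Payload 4.5 kg.
Tool frame: the origin (TCP) lies at the very end of the fingers, on their centre line; the grasp point (between the pads) lies 19 mm behind it; z points along the fingers, y is the line along which they close (so a half turn about z gives the same grasp; the last joint's range is limited). The gripper opens to 88 mm and grips with 3 to 60 N. Pads are 18 mm wide; open, the fingers measure 123 mm over their backs; the gripper's body (75 mm by 187 mm) begins 45 mm behind the grasp point.
Start: joints at [-1.096, 0.689, -0.195, 1.565, 0.157, 0.902, -0.215], TCP at [0.267, 0.565, 0.239] pointing down, gripper open.
Joint ranges: [-3.01, 3.01], [-0.46, 2.08], [-1.47, 1.51], [0.13, 2.56], [-1, 4.14], [0.04, 2.09], [-2.66, 2.66]. Speed limits (rad/s): [2.57, 2.57, 3.14, 3.14, 3.14, 3.14, 3.14].

INTERFACE

Orientations are given as a unit quaternion [x, y, z, w].
In Python, from plant import r gives the robot as it stands. The module is installed in compiled form; this text tells all that it offers.
- The arm moves only by the tool step_arm, never from a script. Its argument "increments" is a list of rows, each a list of 2 entries, a list of its own where there are three numbers: the shift along the world's x, y, z in cm, then the turn, a rotation vector about the world's x, y, z in degrees. A call has exactly 10 rows; each row shifts and turns the commanded pose from where the row before left it; what a row does not reach is not made up. A row lasts 1/10 s, in which the tool goes at most 50 mm and 8.59 degrees, less where a joint would pass 70% of its speed; a pose out of reach is approached as far as the arm can. A call is refused whole if a number of a shift passes 5 or a number of a turn 8.59, either way. A call with a gripper value outside its range is refused whole. "fingers" is the opening, from 0 (shut) to 1 (fully open), set as the call begins (left out, the last holds). The fingers move at their own pace and stop on an object; "grip_force" is the grip in N (left out, the last holds). Time passes only in rows, so rows that do not move let the fingers close, or fill a call up. It gives the time, the measured TCP pose, the force, the opening and the grip force at its end, in the units of the state.
- r.get_state(): the state, without advancing time (a new reading comes with each control period).
- r.snapshot(name): name is "scene" or "top" or "wrist"; returns (picture, depth): 420x560x3 uint8, red, green, blue; 420x560 float32, m along the optical axis (not along the pixel's ray), 0 where there is no reading.
- r.calibration(name): a dict with "fov_y" (degrees; the focal length in pixels is half the picture's height over the tangent of half this angle, whatever the lens; pixels are square), "cx", "cy" (the principal point, pixels), "R" (3x3) and "t" (3): a world point X has camera coordinates R X + t. Camera axes: x right, y down, z forward; pixel columns grow to the right and rows downward; lengths in m; the calibration is good to about 2 mm. A picture is of the moment at which its call begins: read the wrist's pose just before it. calibration takes no time and is no camera call; for the wrist camera it gives the pose at the moment of the call.
- r.finish_job(): hands the job in; it is judged then, once.
The state is a dict: "clock": time; "q": joint angles; "qd": joint speeds; "joint_torque": joint torques, N m; "tool_pos": TCP position; "eef_rot": TCP orientation; "contact_force": force on the tool from outside, world axes, zero at the start; "moment": the same for the moment, N m; "opening": opening from 0.0 (shut) to 1.0 (fully open); "finger_force": force on a finger pad.
Only numpy, scipy, OpenCV 4.12 (cv2) and the standard library are available. Lean on these libraries where they do the work, as an engineer would, in place of code of your own. Each camera call takes 0.05 s, during which the arm holds its last target. There are 200 camera calls.

TASK

Clear the assembly board: sweep all four leftover steel nuts across the board and off its end so that they drop into the yellow tray, not the blue one. Only push the nuts with the fingers, never pick them up or carry them, and leave the signal lamp and the relay standing where they are on the board.

Things in the scene. Friction and masses are not known exactly. Their poses are not given: they have to be found in the camera images.
- board: fixed assembly board, plywood with a flat dark grey top: 220 mm along its x, 300 mm along its y, 40 mm high (top surface 40 mm above the bench); no rim. Origin: centre of its underside, on the bench. A tray stands against each of its two y ends (y = +150 and -150 mm)
- catch_tray: fixed open yellow tray that takes the nuts, against one y end of the board (either end; it changes from start to start), with its axes parallel to the board's: 220 mm along x, 110 mm along y, 34 mm high (its rim is 6 mm below the board's top), walls and floor 3 mm. Origin: centre of its underside, on the bench, 205 mm from the board's origin
- stock_tray: fixed open blue tray of the same size holding white terminal blocks, against the other y end of the board. Origin: centre of its underside. Nuts do not belong in it
- nut1: loose steel hexagon nut lying flat, 24 mm across flats, 27.7 mm across corners, 13 mm high, with a dark threaded hole; about 35 g; origin: centre of its underside, z axis up. At the start it lies on the board (origin 40 mm above the bench), in board coordinates at |x| 55 to 75 mm and |y| 30 to 100 mm, one nut to each quarter of the board. All four nuts are alike and all are to be swept
- nut2: loose steel hexagon nut lying flat, 24 mm across flats, 27.7 mm across corners, 13 mm high, with a dark threaded hole; about 35 g; origin: centre of its underside, z axis up. At the start it lies on the board (origin 40 mm above the bench), in board coordinates at |x| 55 to 75 mm and |y| 30 to 100 mm, one nut to each quarter of the board. All four nuts are alike and all are to be swept
- nut3: loose steel hexagon nut lying flat, 24 mm across flats, 27.7 mm across corners, 13 mm high, with a dark threaded hole; about 35 g; origin: centre of its underside, z axis up. At the start it lies on the board (origin 40 mm above the bench), in board coordinates at |x| 55 to 75 mm and |y| 30 to 100 mm, one nut to each quarter of the board. All four nuts are alike and all are to be swept
- nut4: loose steel hexagon nut lying flat, 24 mm across flats, 27.7 mm across corners, 13 mm high, with a dark threaded hole; about 35 g; origin: centre of its underside, z axis up. At the start it lies on the board (origin 40 mm above the bench), in board coordinates at |x| 55 to 75 mm and |y| 30 to 100 mm, one nut to each quarter of the board. All four nuts are alike and all are to be swept
- lamp: loose signal lamp standing upright on the board: black cylinder 28 mm across with a 30 mm steel collar and a green lens, 48 mm high, 60 g; origin: centre of its underside. Stands on the board's middle strip (board |x| under 6 mm, |y| 30 to 90 mm). Leave it alone
- relay: loose plug-in relay standing upright on the board: cream block 28 x 28 mm on a black foot, orange top, 48 mm high, 60 g; origin: centre of its underside. Stands on the board's middle strip, on the other half from the lamp (board |x| under 6 mm, |y| 30 to 90 mm). Leave it alone

How it is judged:
At the end, for the whole second after the job is handed in: All four nuts lie at rest inside the yellow tray (each nut's origin within its walls and below its rim); the lamp and the relay stand upright (within 0.3 rad) within 12 mm of where they were (x of nut1 in the frame of catch_tray between -0.108 and 0.108 m and y of nut1 in the frame of catch_tray between -0.053 and 0.053 m and z of each of nut1, nut2, nut3, nut4 in the frame of catch_tray below 0.033 m and linear speed of each of nut1, nut2, nut3, nut4 below 0.02 m/s and x of nut2 in the frame of catch_tray between -0.108 and 0.108 m and y of nut2 in the frame of catch_tray between -0.053 and 0.053 m and x of nut3 in the frame of catch_tray between -0.108 and 0.108 m and y of nut3 in the frame of catch_tray between -0.053 and 0.053 m and x of nut4 in the frame of catch_tray between -0.108 and 0.108 m and y of nut4 in the frame of catch_tray between -0.053 and 0.053 m and distance of each of lamp, relay from where it was at the start of the episode below 0.012 m and angle between each of lamp, relay's own z axis and vertical below 0.3 rad); the robot touches nothing.
It fails at once if a nut is lifted: raised more than 16 mm above the board's top, or carried or thrown over the yellow tray (6 mm above the board's height and 25 mm or more past the board's end) ((height (world z) of nut1 above 0.056 m or (height (world z) of nut1 above 0.046 m and y of nut1 in the frame of catch_tray between -0.03 and 0.03 m and x of nut1 in the frame of catch_tray between -0.12 and 0.12 m)) or (height (world z) of nut2 above 0.056 m or (height (world z) of nut2 above 0.046 m and y of nut2 in the frame of catch_tray between -0.03 and 0.03 m and x of nut2 in the frame of catch_tray between -0.12 and 0.12 m)) or (height (world z) of nut3 above 0.056 m or (height (world z) of nut3 above 0.046 m and y of nut3 in the frame of catch_tray between -0.03 and 0.03 m and x of nut3 in the frame of catch_tray between -0.12 and 0.12 m)) or (height (world z) of nut4 above 0.056 m or (height (world z) of nut4 above 0.046 m and y of nut4 in the frame of catch_tray between -0.03 and 0.03 m and x of nut4 in the frame of catch_tray between -0.12 and 0.12 m))).
It fails at once if the lamp or the relay is shifted by more than 12 mm or tipped by more than 0.3 rad (not (distance of each of lamp, relay from where it was at the start of the episode below 0.012 m and angle between each of lamp, relay's own z axis and vertical below 0.3 rad)).
It also fails if it takes over 58 s, if anything falls off the work surface, if the arm or the gripper's body presses on something with over 40 N, if the wrist force passes 120 N, or if a joint passes its speed limit or range.

## Working session

There is one attempt and no reset: what is moved stays moved. The work goes in short steps, Python scripts to look and compute and a tool call to move; the robot and the scene stay as the last step left them, time stands still between calls to the robot, and variables do not carry over. Pictures are saved under pics/ and viewed, at most 10 in all, crops included, and the job is handed in when it is done.

Besides the shell and the picture viewer there is one more tool, called by a JSON object that holds its "name" and its "arguments". step_arm: Moves the arm, as the interface text tells. Its arguments: {"type":"object","properties":{"increments":{"type":"array","items":{"type":"array"}},"fingers":{"type":"number"},"grip_force":{"type":"number"}},"required":["increments"]}

```bash
mkdir -p pics; python3 - <<'E'
from plant import r
import cv2,numpy as np
p,d=r.snapshot("top")
cv2.imwrite("pics/top.png",p[:,:,::-1]); np.savez("top.npz",p=p,d=d)
print({k:np.round(v,3).tolist() for k,v in r.calibration("top").items()})
s=r.get_state();print(s["clock"],s["tool_pos"],s["eef_rot"],s["opening"])
E
```

```text
{'fov_y': 43.707, 'cx': 276.975, 'cy': 212.486, 'R': [[0.002, -1.0, -0.025], [-0.983, 0.002, -0.181], [0.181, 0.025, -0.983]], 't': [0.039, 0.555, 0.971]}
0.05 [0.26646062 0.56467253 0.23791537] [ 2.18576223e-01  9.75819457e-01 -8.99045660e-04 -1.20516011e-04] 1.0029079163240788
```

View pics/top.png

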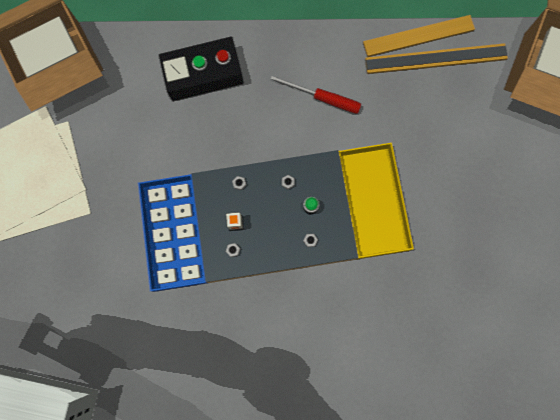

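The top view shows the yellow tray on the right (world −y) and the blue one on the left. The nuts are near (239,183), (288,182), (233,250) and (310,240), the lamp at (312,205) and the relay at (233,220). Next I convert these to positions.

```bash
cat > h.py <<'E'
import numpy as np
def ray(c,u,v,z):
    R=np.array(c["R"]);t=np.array(c["t"]);f=210/np.tan(np.radians(c["fov_y"]/2))
    o=-R.T@t; d=R.T@np.array([(u-c["cx"])/f,(v-c["cy"])/f,1.])
    return o+d*(z-o[2])/d[2]
def cloud(c,d):
    R=np.array(c["R"]);t=np.array(c["t"]);f=210/np.tan(np.radians(c["fov_y"]/2))
    v,u=np.mgrid[:420,:560]
    return (np.stack([(u-c["cx"])/f*d,(v-c["cy"])/f*d,d],-1)-t)@R
E
python3 - <<'E'
from plant import r
from h import *
import cv2
c=r.calibration("top");n=np.load("top.npz");p,d=n["p"],n["d"]
X=cloud(c,d);hsv=cv2.cvtColor(p,cv2.COLOR_RGB2HSV)
roi=np.zeros((420,560),bool);roi[135:300,130:420]=1
z=X[...,2]
top=roi&(abs(z-.04)<.004)&(hsv[...,1]<120)
yel=roi&(hsv[...,0]>20)&(hsv[...,0]<33)&(hsv[...,1]>150)
blu=roi&(hsv[...,0]>95)&(hsv[...,0]<125)&(hsv[...,1]>150)
print("board z",np.median(z[top]))
for nme,m in(("board",top),("yel",yel),("blue",blu)):
    pts=X[m][:,:2].astype(np.float32)*1000
    print(nme,cv2.minAreaRect(pts), np.median(X[m][:,2]))
px=np.array([ray(c,*q,.04)[:2] for q in((191,173),(340,150),(357,260),(205,283))]);print("corners",px.round(4).tolist(),px.mean(0))
o=px.mean(0); ey=((px[0]+px[3])-(px[1]+px[2]));ey/=np.linalg.norm(ey);ex=np.array([ey[1],-ey[0]])
print("yaw",np.degrees(np.arctan2(ex[1],ex[0])))
for nm,u,v in(("n1",239,183),("n2",288,182),("n3",233,250),("n4",310,240),("lamp",312,205),("relay",233,220)):
    s=np.s_[v-16:v+17,u-16:u+17]
    hi=.046 if nm[0]=="n" else .075
    m=X[s][...,2]>hi; m2=np.zeros_like(m); k=14 if nm[0]!="n" else 10; m2[16-k:17+k,16-k:17+k]=1
    if nm[0]=="n": m&=X[s][...,2]<.06
    P=X[s][m&m2]; ctr=(P[:,:2].max(0)+P[:,:2].min(0))/2
    print(nm,len(P),"world",ctr.round(4),"z",np.median(P[:,2]).round(4),"ext",np.ptp(P[:,:2],axis=0).round(4),"board",((ctr-o)@ex).round(4),((ctr-o)@ey).round(4), "ray",ray(c,u,v,.053 if nm[0]=="n" else .088)[:2].round(4))
E
```

```text
board z 0.03946147044010208
board ((544.7861938476562, 102.15474700927734), (220.8093719482422, 410.1123352050781), 9.049118041992188) 0.03946147044010208
yel ((522.9588623046875, -138.6400909423828), (200.9691162109375, 384.093017578125), 72.776611328125) 0.002597564289613165
blue ((508.4423828125, 159.2758026123047), (349.6555480957031, 238.02450561523438), 82.49069213867188) 0.003703799415009308
corners [[0.6379, 0.2128], [0.6843, -0.0869], [0.4629, -0.1153], [0.4185, 0.1785]] [0.55090001 0.04727073]
yaw 8.707866761441366
n1 135 world [0.6154 0.1165] z 0.052 ext [0.026 0.024] board 0.0742 0.0587 ray [0.6137 0.1144]
n2 133 world [0.617  0.0198] z 0.0522 ext [0.0267 0.0237] board 0.0612 -0.0372 ray [0.6153 0.0178]
n3 140 world [0.4821 0.1269] z 0.0525 ext [0.0249 0.0255] board -0.0559 0.0891 ray [0.481 0.124]
n4 140 world [ 0.5006 -0.0235] z 0.0521 ext [0.0236 0.0254] board -0.0604 -0.0624 ray [ 0.5003 -0.0244]
lamp 167 world [ 0.4741 -0.0126] z 0.0848 ext [0.2096 0.0536] board -0.085 -0.0476 ray [ 0.5621 -0.0274]
relay 209 world [0.4594 0.0747] z 0.0871 ext [0.1803 0.1209] board -0.0863 0.0409 ray [0.5337 0.1211]
```

{"name": "step_arm", "arguments": {"increments": [[[2, -3, 0], [0, 0, -8]], [[2, -3, 0], [0, 0, -8]], [[2, -3, 0], [0, 0, -8]], [[2, -3, 0], [0, 0, -8]], [[2, -3, 0], [0, 0, -8]], [[2, -3, 0], [0, 0, -8]], [[2, -3, 0], [0, 0, -8]], [[2, -3, 0], [0, 0, 0]], [[2, -3, 0], [0, 0, 0]], [[2, -3, 0], [0, 0, 0]]], "fingers": 0.2}}

```text
clock: 1.05
tool_pos: [0.4669, 0.2639, 0.2384]
eef_rot: [0.651, 0.759, -0.0, -0.0]
contact_force: [0.6, 0.2, 0.3]
opening: 0.202
finger_force: 0.0
```

{"name": "step_arm", "arguments": {"increments": [[[1.8, -2.6, -1.5], [0, 0, 0]], [[1.8, -2.6, -1.5], [0, 0, 0]], [[1.8, -2.6, -1.5], [0, 0, 0]], [[1.8, -2.6, -1.5], [0, 0, 0]], [[1.8, -2.6, -1.5], [0, 0, 0]], [[1.8, -2.6, -1.5], [0, 0, 0]], [[1.8, -2.6, -1.5], [0, 0, 0]], [[1.7, -2.5, -1.5], [0, 0, 0]], [[0, 0, 0], [0, 0, 0]], [[0, 0, 0], [0, 0, 0]]]}}

```text
clock: 2.05
tool_pos: [0.609, 0.0578, 0.1179]
eef_rot: [0.652, 0.758, -0.001, -0.001]
contact_force: [1.0, 0.1, 0.1]
opening: 0.201
finger_force: 0.0
```

```bash
python3 - <<'E'
from plant import r
import cv2
s=r.get_state();print(s["tool_pos"])
p,d=r.snapshot("wrist");cv2.imwrite("pics/w1.png",p[:,:,::-1])
E
```

```text
[0.60903465 0.05780499 0.11788444]
```

View pics/w1.png

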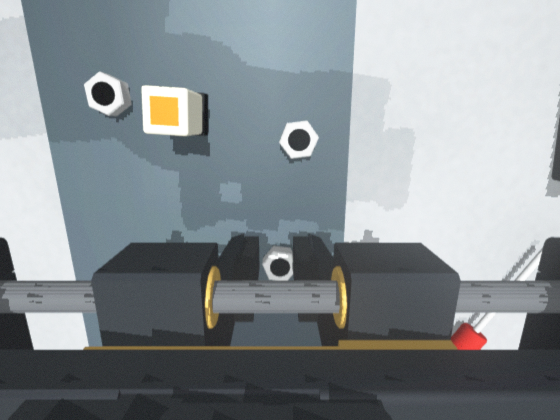

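The nut is centred in the finger gap. I lower the fingers and sweep it.

{"name": "step_arm", "arguments": {"increments": [[[0, 0, -2], [0, 0, 0]], [[0, 0, -2], [0, 0, 0]], [[0, 0, -2], [0, 0, 0]], [[0, 0, -1.2], [0, 0, 0]], [[0, 0, 0], [0, 0, 0]], [[0.15, -1, 0], [0, 0, 0]], [[0.15, -1, 0], [0, 0, 0]], [[0.23, -1.5, 0], [0, 0, 0]], [[0.23, -1.5, 0], [0, 0, 0]], [[0.23, -1.5, 0], [0, 0, 0]]]}}

```text
clock: 3.1
tool_pos: [0.62, -0.009, 0.0472]
eef_rot: [0.652, 0.759, 0.0, 0.0]
contact_force: [-0.4, 1.2, 0.5]
opening: 0.2
finger_force: 0.2
```

{"name": "step_arm", "arguments": {"increments": [[[0.23, -1.5, 0], [0, 0, 0]], [[0.23, -1.5, 0], [0, 0, 0]], [[0.23, -1.5, 0], [0, 0, 0]], [[0.15, -1, 0], [0, 0, 0]], [[0.15, -1, 0], [0, 0, 0]], [[0.15, -1, 0], [0, 0, 0]], [[0.15, -1, 0], [0, 0, 0]], [[0.08, -0.5, 0], [0, 0, 0]], [[0, 0, 0], [0, 0, 0]], [[0, 0, 0], [0, 0, 0]]]}}

```text
clock: 4.1
tool_pos: [0.6332, -0.0962, 0.0467]
eef_rot: [0.651, 0.759, 0.0, -0.0]
contact_force: [0.8, 0.8, 0.2]
opening: 0.198
finger_force: 0.0
```

```bash
python3 - <<'E'
from plant import r
import cv2
p,d=r.snapshot("wrist");q,d=r.snapshot("top")
q=cv2.resize(q[130:310,120:430],(560,325))
import numpy as np
cv2.imwrite("pics/w2.png",cv2.resize(np.vstack([p,q])[:,:,::-1],(440,585)))
E
```

```text
(no output)
```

View pics/w2.png

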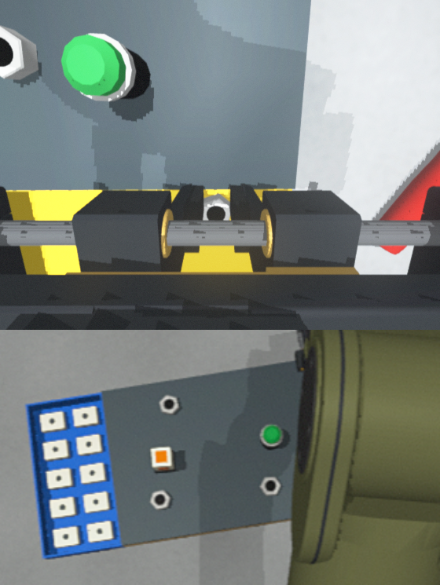

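The wrist view shows the nut in the finger gap at about (274,270) full scale, and the other objects haven't moved. Its height will tell whether it has dropped.

```bash
python3 - <<'E'
from plant import r
from h import *
c=r.calibration("wrist");p,d=r.snapshot("wrist");X=cloud(c,d)
for v in range(256,278,3): print(v,X[v,274].round(3),p[v,274])
E
```

```text
256 [ 0.633 -0.112  0.015] [190 192 193]
259 [ 0.634 -0.114  0.015] [247 248 248]
262 [ 0.634 -0.116  0.015] [225 226 227]
265 [ 0.634 -0.118  0.015] [51 50 49]
268 [ 0.635 -0.12   0.016] [49 51 45]
271 [ 0.635 -0.122  0.015] [51 49 47]
274 [ 0.635 -0.124  0.016] [55 52 49]
277 [ 0.636 -0.126  0.016] [51 49 43]
```

It is flat in the tray (top at z 16 mm). Next is nut4.

{"name": "step_arm", "arguments": {"increments": [[[0, 0, 2.5], [0, 0, 0]], [[0, 0, 2.5], [0, 0, 0]], [[0, 0, 2.5], [0, 0, 0]], [[-2, 1.5, 0], [0, 0, 0]], [[-2, 1.5, 0], [0, 0, 0]], [[-2, 1.6, 0], [0, 0, 0]], [[-2, 1.6, 0], [0, 0, 0]], [[-2, 1.6, 0], [0, 0, 0]], [[-2, 1.6, 0], [0, 0, 0]], [[-1.8, 1.6, 0], [0, 0, 0]]]}}

```text
clock: 5.25
tool_pos: [0.4942, 0.0144, 0.122]
eef_rot: [0.651, 0.759, 0.0, -0.0]
contact_force: [0.5, 0.6, 0.6]
opening: 0.198
finger_force: 0.0
```

{"name": "step_arm", "arguments": {"increments": [[[0, 0, 0], [0, 0, 0]], [[0, 0, -2], [0, 0, 0]], [[0, 0, -2], [0, 0, 0]], [[0, 0, -2], [0, 0, 0]], [[0, 0, -1.6], [0, 0, 0]], [[0, 0, 0], [0, 0, 0]], [[0.15, -1, 0], [0, 0, 0]], [[0.15, -1, 0], [0, 0, 0]], [[0.23, -1.5, 0], [0, 0, 0]], [[0.23, -1.5, 0], [0, 0, 0]]]}}

```text
clock: 6.25
tool_pos: [0.5037, -0.0385, 0.0468]
eef_rot: [0.651, 0.759, 0.0, 0.001]
contact_force: [-0.7, 0.6, -0.0]
opening: 0.198
finger_force: 0.1
```

{"name": "step_arm", "arguments": {"increments": [[[0.23, -1.5, 0], [0, 0, 0]], [[0.2, -1.3, 0], [0, 0, 0]], [[0.15, -1, 0], [0, 0, 0]], [[0.15, -1, 0], [0, 0, 0]], [[0.15, -1, 0], [0, 0, 0]], [[0.15, -1, 0], [0, 0, 0]], [[0.12, -0.8, 0], [0, 0, 0]], [[0, 0, 0], [0, 0, 0]], [[0, 0, 0], [0, 0, 0]], [[0, 0, 0], [0, 0, 0]]]}}

```text
clock: 7.25
tool_pos: [0.5143, -0.112, 0.0457]
eef_rot: [0.651, 0.759, 0.0, -0.0]
contact_force: [0.4, 0.7, -0.8]
opening: 0.198
finger_force: 0.0
```

```bash
python3 - <<'E'
from plant import r
from h import *
import cv2
c=r.calibration("wrist");p,d=r.snapshot("wrist");X=cloud(c,d)
for v in range(244,280,5): print(v,X[v,276].round(3),p[v,276])
cv2.imwrite("pics/w3.png",p[:,:,::-1])
E
```

```text
244 [ 0.513 -0.109  0.039] [105 120 127]
249 [ 0.516 -0.128  0.002] [224 199  70]
254 [ 0.516 -0.129  0.007] [137 139 136]
259 [ 0.516 -0.129  0.015] [151 152 151]
264 [ 0.516 -0.133  0.015] [242 243 243]
269 [ 0.517 -0.136  0.015] [74 74 70]
274 [ 0.517 -0.139  0.016] [52 51 47]
279 [ 0.518 -0.143  0.016] [54 57 49]
```

View pics/w3.png

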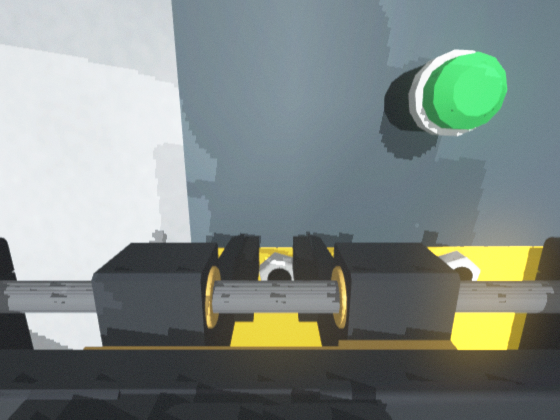

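Nut4 is in the tray as well, and nut2 shows at the right (460,268). Next is nut3.

{"name": "step_arm", "arguments": {"increments": [[[0, 0, 2.5], [0, 0, 0]], [[0, 0, 2.5], [0, 0, 0]], [[0, 0, 2.5], [0, 0, 0]], [[-0.4, 3, 0], [0, 0, 0]], [[-0.4, 3, 0], [0, 0, 0]], [[-0.4, 3, 0], [0, 0, 0]], [[-0.4, 3, 0], [0, 0, 0]], [[-0.4, 3, 0], [0, 0, 0]], [[-0.4, 3, 0], [0, 0, 0]], [[-0.4, 3, 0], [0, 0, 0]]]}}

```text
clock: 8.3
tool_pos: [0.4858, 0.0991, 0.1208]
eef_rot: [0.651, 0.759, 0.0, -0.0]
contact_force: [1.1, -0.4, -0.0]
opening: 0.198
finger_force: 0.0
```

{"name": "step_arm", "arguments": {"increments": [[[-0.4, 3, 0], [0, 0, 0]], [[-0.6, 3.5, 0], [0, 0, 0]], [[0, 0, 0], [0, 0, 0]], [[0, 0, -2], [0, 0, 0]], [[0, 0, -2], [0, 0, 0]], [[0, 0, -2], [0, 0, 0]], [[0, 0, -1.5], [0, 0, 0]], [[0, 0, 0], [0, 0, 0]], [[0, 0, 0], [0, 0, 0]], [[0, 0, 0], [0, 0, 0]]]}}

```text
clock: 9.3
tool_pos: [0.4768, 0.1623, 0.0465]
eef_rot: [0.651, 0.759, 0.001, 0.0]
contact_force: [1.2, 0.1, -0.1]
opening: 0.2
finger_force: 0.0
```

{"name": "step_arm", "arguments": {"increments": [[[0.15, -1, 0], [0, 0, 0]], [[0.15, -1, 0], [0, 0, 0]], [[0.13, -1.5, 0], [0, 0, 0]], [[0.13, -1.5, 0], [0, 0, 0]], [[0.13, -1.5, 0], [0, 0, 0]], [[0.13, -1.5, 0], [0, 0, 0]], [[0.13, -1.5, 0], [0, 0, 0]], [[0.13, -1.5, 0], [0, 0, 0]], [[0.13, -1.5, 0], [0, 0, 0]], [[0.13, -1.5, 0], [0, 0, 0]]]}}

```text
clock: 10.3
tool_pos: [0.4898, 0.0204, 0.0462]
eef_rot: [0.652, 0.759, 0.0, 0.0]
contact_force: [0.2, -0.7, 0.9]
opening: 0.201
finger_force: 0.2
```

```bash
python3 - <<'E'
from plant import r
import cv2
p,d=r.snapshot("wrist");cv2.imwrite("pics/w4.png",p[:,:,::-1])
E
```

```text
(no output)
```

View pics/w4.png

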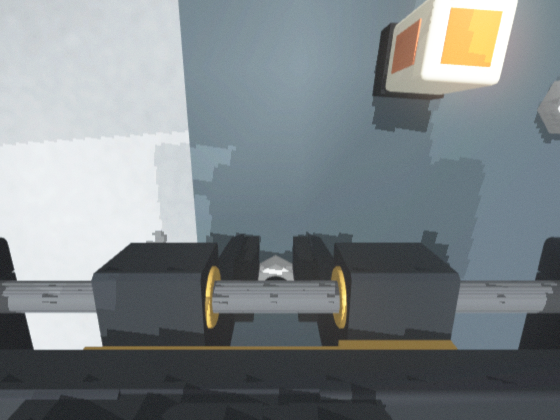

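The nut is cradled between the fingertips at (276,270), and the relay stands clear of the gripper. I carry on with the sweep.

{"name": "step_arm", "arguments": {"increments": [[[0.13, -1.5, 0], [0, 0, 0]], [[0.13, -1.5, 0], [0, 0, 0]], [[0.13, -1.5, 0], [0, 0, 0]], [[0.13, -1.5, 0], [0, 0, 0]], [[0.1, -1.3, 0], [0, 0, 0]], [[0.1, -1.3, 0], [0, 0, 0]], [[0.1, -1, 0], [0, 0, 0]], [[0.1, -1, 0], [0, 0, 0]], [[0.1, -1, 0], [0, 0, 0]], [[0.1, -1, 0], [0, 0, 0]]]}}

```text
clock: 11.35
tool_pos: [0.5011, -0.1043, 0.0457]
eef_rot: [0.651, 0.759, 0.0, -0.0]
contact_force: [-0.1, -0.2, 0.8]
opening: 0.2
finger_force: 0.0
```

{"name": "step_arm", "arguments": {"increments": [[[0.1, -0.9, 0], [0, 0, 0]], [[0, 0, 0], [0, 0, 0]], [[0, 0, 0], [0, 0, 0]], [[0, 0, 0], [0, 0, 0]], [[0, 0, 2.5], [0, 0, 0]], [[0, 0, 2.5], [0, 0, 0]], [[0, 0, 2.5], [0, 0, 0]], [[0, 2, 0], [0, 0, 0]], [[0, 2, 0], [0, 0, 0]], [[0, 0, 0], [0, 0, 0]]]}}

```text
clock: 12.35
tool_pos: [0.5021, -0.0688, 0.121]
eef_rot: [0.649, 0.761, 0.001, -0.001]
contact_force: [-0.2, 0.9, -0.0]
opening: 0.2
finger_force: 0.0
```

```bash
python3 - <<'E'
from plant import r
import cv2
p,d=r.snapshot("wrist");cv2.imwrite("pics/w5.png",p[:,:,::-1])
q,d=r.snapshot("scene");cv2.imwrite("pics/s5.png",q[:,:,::-1])
E
```

```text
(no output)
```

View pics/s5.png

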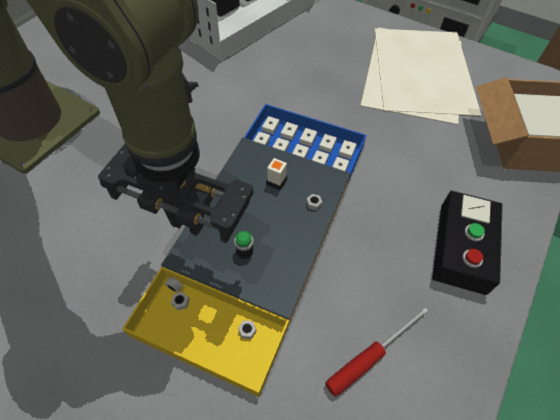

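The scene view shows three nuts in the yellow tray, with nut3 leaning at (173,286) beside nut4. The lamp and relay are still standing. The last one is nut1 at (314,201).

{"name": "step_arm", "arguments": {"increments": [[[1.1, 2.2, 0], [0, 0, 0]], [[1.1, 2.2, 0], [0, 0, 0]], [[1.1, 2.2, 0], [0, 0, 0]], [[1.1, 2.2, 0], [0, 0, 0]], [[1.1, 2.2, 0], [0, 0, 0]], [[1.1, 2.2, 0], [0, 0, 0]], [[1, 2.2, 0], [0, 0, 0]], [[1, 2.2, 0], [0, 0, 0]], [[1, 2.2, 0], [0, 0, 0]], [[1, 2.2, 0], [0, 0, 0]]]}}

```text
clock: 13.45
tool_pos: [0.6084, 0.1464, 0.1203]
eef_rot: [0.652, 0.758, -0.001, 0.0]
contact_force: [1.0, 0.4, 0.5]
opening: 0.199
finger_force: 0.0
```

{"name": "step_arm", "arguments": {"increments": [[[0, 0, 0], [0, 0, 0]], [[0, 0, -2], [0, 0, 0]], [[0, 0, -2], [0, 0, 0]], [[0, 0, -2], [0, 0, 0]], [[0, 0, -1.5], [0, 0, 0]], [[0, 0, 0], [0, 0, 0]], [[0, 0, 0], [0, 0, 0]], [[0.15, -1, 0], [0, 0, 0]], [[0.15, -1, 0], [0, 0, 0]], [[0.23, -1.5, 0], [0, 0, 0]]]}}

```text
clock: 14.45
tool_pos: [0.6138, 0.1116, 0.0465]
eef_rot: [0.651, 0.759, 0.001, 0.0]
contact_force: [0.7, 0.5, -0.3]
opening: 0.197
finger_force: 0.2
```

{"name": "step_arm", "arguments": {"increments": [[[0.31, -1.5, 0], [0, 0, 0]], [[0.31, -1.5, 0], [0, 0, 0]], [[0.31, -1.5, 0], [0, 0, 0]], [[0.31, -1.5, 0], [0, 0, 0]], [[0.31, -1.5, 0], [0, 0, 0]], [[0.31, -1.5, 0], [0, 0, 0]], [[0.31, -1.5, 0], [0, 0, 0]], [[0.31, -1.5, 0], [0, 0, 0]], [[0.31, -1.5, 0], [0, 0, 0]], [[0.21, -1, 0], [0, 0, 0]]]}}

```text
clock: 15.45
tool_pos: [0.6435, -0.035, 0.0457]
eef_rot: [0.652, 0.758, -0.0, 0.0]
contact_force: [0.2, 0.6, 0.4]
opening: 0.201
finger_force: 0.5
```

{"name": "step_arm", "arguments": {"increments": [[[0.21, -1, 0], [0, 0, 0]], [[0.21, -1, 0], [0, 0, 0]], [[0.21, -1, 0], [0, 0, 0]], [[0.21, -1, 0], [0, 0, 0]], [[0.21, -1, 0], [0, 0, 0]], [[0.15, -0.9, 0], [0, 0, 0]], [[0, 0, 0], [0, 0, 0]], [[0, 0, 0], [0, 0, 0]], [[0, 0, 0], [0, 0, 0]], [[0, 0, 0], [0, 0, 0]]]}}

```text
clock: 16.45
tool_pos: [0.6552, -0.0908, 0.0457]
eef_rot: [0.651, 0.759, 0.0, -0.0]
contact_force: [-0.1, 1.1, -0.5]
opening: 0.197
finger_force: 0.0
```

{"name": "step_arm", "arguments": {"increments": [[[0, 0, 2.5], [0, 0, 0]], [[0, 0, 2.5], [0, 0, 0]], [[0, 0, 2.5], [0, 0, 0]], [[0, 2.5, 1], [0, 0, 0]], [[0, 2.5, 1], [0, 0, 0]], [[0, 2.5, 1], [0, 0, 0]], [[0, 2.5, 1], [0, 0, 0]], [[0, 2.5, 1], [0, 0, 0]], [[0, 2.5, 0], [0, 0, 0]], [[0, 2.5, 0], [0, 0, 0]]]}}

```text
clock: 17.45
tool_pos: [0.6551, 0.085, 0.1713]
eef_rot: [0.651, 0.759, 0.0, 0.0]
contact_force: [0.3, 0.1, -0.8]
opening: 0.204
finger_force: 0.0
```

{"name": "step_arm", "arguments": {"increments": [[[0, 3, 1], [0, 0, 0]], [[0, 3, 1], [0, 0, 0]], [[0, 3, 1], [0, 0, 0]], [[0, 3, 0], [0, 0, 0]], [[0, 3, 0], [0, 0, 0]], [[0, 3, 0], [0, 0, 0]], [[0, 0, 0], [0, 0, 0]], [[0, 0, 0], [0, 0, 0]], [[0, 0, 0], [0, 0, 0]], [[0, 0, 0], [0, 0, 0]]]}}

```text
clock: 18.45
tool_pos: [0.6557, 0.2613, 0.2008]
eef_rot: [0.652, 0.758, -0.0, 0.001]
contact_force: [-0.8, 0.1, 0.5]
opening: 0.2
finger_force: 0.0
```

```bash
python3 - <<'E'
from plant import r
from h import *
import cv2
q,d=r.snapshot("top");X=cloud(r.calibration("top"),d)
cv2.imwrite("pics/t6.png",cv2.resize(q[130:310,270:430,::-1],None,fx=3,fy=3,interpolation=cv2.INTER_CUBIC))
# tray contents: height map inside walls, board coords
o=np.array([.5509,.0473]);ex=np.array([.9885,.1514]);ey=np.array([-.1514,.9885])
bx=(X[...,:2]-o)@ex;by=(X[...,:2]-o)@ey
m=(abs(bx)<.105)&(by>-.255)&(by<-.158)&(X[...,2]>.008)
n,l,s,c=cv2.connectedComponentsWithStats(m.astype(np.uint8))
for i in range(1,n):
    if s[i,4]>15: k=l==i;print(c[i].round(),s[i,4],"board",bx[k].mean().round(3),by[k].mean().round(3),"zmax",X[k][:,2].max().round(3))
E
```

```text
[353. 171.] 259 board 0.07 -0.175 zmax 0.028
[365. 237.] 214 board -0.067 -0.174 zmax 0.031
[372. 254.] 18 board -0.104 -0.18 zmax 0.036
```

View pics/t6.png

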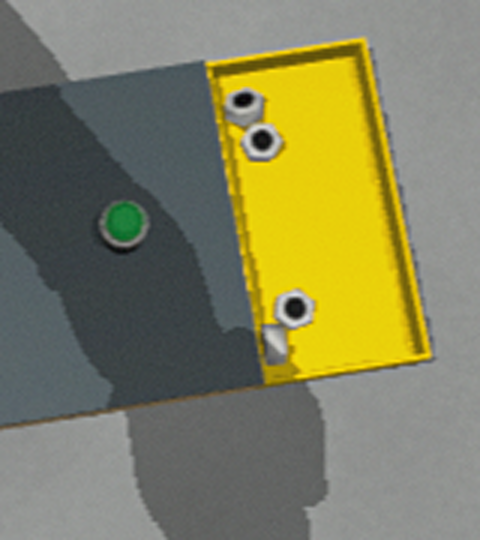

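The crop shows all four nuts inside the yellow tray, the highest point at z 31 mm (below the rim), and the lamp still standing. The arm is clear, so I hand the job in.

```bash
python3 -c "
from plant import r
print(r.finish_job())"
```

```text
the job is handed in; nothing more can be done
None
```

All four nuts are swept off the board into the yellow tray (one leaning against another, below the rim), the lamp and relay weren't touched, and the job was handed in at about 18.5 s; no verdict was returned.

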